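# Turn the grade leaf of the fern-grading stand

### The arm

A 6-joint arm with a two-finger parallel gripper is mounted at the origin on the work surface. World frame = base frame: x ahead of the robot, y to its left, z up, the work surface at z = 0. Lengths are in m, angles in degrees, forces in N, time in s.
With the tool pointing down it reaches from about 0.325 to 0.925 m from the base axis. Payload 3.1 kg.
Tool frame: the origin (TCP) lies midway between the tips of the shut fingers; the grasp point (between the pads) lies 19 mm behind it (tcp_to_grasp is the distance from the TCP to the grasp point, in m); z points along the fingers, y is the line along which they close (so a half turn about z gives the same grasp; the last joint's range is limited). The gripper opens to 85 mm and grips with 20 to 120 N. Pads are 22 mm wide; open, the fingers measure 114 mm over their backs; the gripper's body (76 mm by 85 mm) begins 54 mm behind the grasp point. The pads swing forward as they close: fully open they stand 13 mm farther back than shut.
Start: joints at [57.628, 12.427, 92.441, -0, 75.132, -6.429], TCP at [0.273, 0.562, 0.231] pointing down, gripper open.
Joint ranges: [-157.48, 157.48], [-44.54, 120.13], [17.64, 146.25], [-64.5, 244.5], [7.68, 150.69], [-147.95, 147.95]. Speed limits (degrees/s): [159.86, 159.86, 180, 180, 180, 180].

### API

Orientations are given as a 3x3 rotation matrix whose columns are the frame's x, y, z axes.
In Python, from station import * gives the robot as it stands.
- The arm moves only by the tool send_rows, never from a script. Its argument "plan" is a list of rows, each a list of 3 entries, a list of its own where there are three numbers: the opening in per cent of the stroke, from 0 (shut) to 100 (fully open), then the shift along the world's x, y, z in units of 50 mm (1.0 is 50 mm), then the turn, a rotation vector about the world's x, y, z in units of 6 degrees (1.0 is 6 degrees). In form: [[grip, [x, y, z], [wx, wy, wz]], ...]. A call has 1 to 8 rows; each row is the pose to reach, as a shift and turn from the pose commanded when the call began; what a row does not reach only later rows make up. A row lasts 1/8 s, in which the tool goes at most 62.5 mm and 10.7 degrees, less where a joint would pass 70% of its speed; a pose out of reach is approached as far as the arm can. A call with a gripper value outside its range is refused whole. The fingers move at their own pace and stop on an object; "force" is the grip in N (left out, the last holds). Time passes only in rows, so rows that repeat a pose let the fingers close. It gives the time, the measured TCP pose, the force, the opening and the grip force at its end, in the units of the state.
- state(): the state, without advancing time (a new reading comes with each control period).
- grab_frame(name): name is "scene" or "top" or "wrist"; returns (picture, depth): 400x640x3 uint8, red, green, blue; 400x640 float32, m along the optical axis (not along the pixel's ray), 0 where there is no reading.
- camera_params(name): a dict with "intrinsics" (3x3 intrinsics, pixels), "extrinsics" (4x4, takes a point from camera to world coordinates). Camera axes: x right, y up, looking along -z (the intrinsics and any distortion apply to the point x, -y, -z); pixel columns grow to the right and rows downward; lengths in m; the calibration is good to about 2 mm. A picture is of the moment at which its call begins: read the wrist's pose just before it. camera_params takes no time and is no camera call; for the wrist camera it gives the pose at the moment of the call.
- hand_in(): hands the job in; it is judged then, once.
The state is a dict: "clock": time; "qpos": joint angles; "joint_velocities": joint speeds; "effort": joint torques, N m; "ee_pos": TCP position; "eef_rot": TCP orientation; "contact_force": force on the tool from outside, world axes, zero at the start; "wrist_torque": the same for the moment, N m; "grip_width": opening from 0.0 (shut) to 1.0 (fully open); "finger_force": force on a finger pad.
Only numpy, scipy, OpenCV 4.12 (cv2) and the standard library are available. Lean on these libraries where they do the work, as an engineer would, in place of code of your own. Each camera call takes 0.05 s, during which the arm holds its last target. There are 200 camera calls.

### The job

On the fern-grading stand, push the yellow leaf with the red thumb tab up and over its spine with the fingertips until it lies flat on the other page. Only push it with the fingers, gently, not with the arm or the gripper's body: do not pinch or fling the leaf or press hard, and do not shove or lift the stand. Leave the caliper, the jar and the tape roll where they are.

Things in the scene. Friction and masses are not known exactly. Their poses are not given: they have to be found in the camera images.
- stand: Grading stand: a loose, heavy (2 to 3 kg) aluminium block 160 (its x) x 226 (its y) x 46 high with two reference pages on top, blue at its -y side and white at its +y side. It slides if pushed with more than roughly 10 N. Origin: centre of its underside; z up. The spine runs along its x, above the middle of the block.
- spine (a point): Middle of the spine (the leaf's hinge axis), 50 mm above the stand's underside; axes as the stand's: x along the spine, y towards the page on which the leaf must end.
- leaf (a joint): Angle of the yellow leaf about the spine, rad: 0 = flat on the -y (blue) page, 1.571 = upright, 3.142 = flat on the +y (white) page (stops at both). Starts at 0 to 0.4. Plate 140 wide (along the spine), 4 thick, reaching 125 from the spine, 100 g; it flexes about 5 mm under 20 N at its edge. Stiff hinge (0.09 N m friction): it stays at any angle where it is left.
- leaf_tab (a point): Middle of the outer end of the red thumb tab at the middle of the leaf's free edge: 60 wide, 4 thick, bent 45 degrees up with the leaf at 0, when this point lies 155 mm from the spine to the stand's -y and 30 mm above the spine. It turns with the leaf; at 3.142 the tab points down outside the block. Axes equal the stand's at joint 0.
- caliper: Digital caliper lying on the table on the robot's side of the stand, steel beam 200 long along its x, black body, 14 high, jaws near its -x end reaching to its -y. Loose. Origin: underside, middle of the beam. Leave alone.
- jar: Jar with a green cap, 64 diameter, 85 high, loose, on the far side of the stand. Origin: centre of its underside. Leave alone.
- tape_roll: Roll of brown tape lying flat, 90 outside, 68 inside diameter, 48 high, loose, on the far side of the stand. Origin: centre of its underside. Leave alone.

How it is judged:
By the outcome, as a careful person would: the job done as asked, in the order asked, and still so for the second after the job is handed in, with the robot touching nothing.
It also fails if it takes over 42 s, if anything falls off the work surface, if the arm or the gripper's body presses on something with over 40 N, if the wrist force passes 120 N, or if a joint passes its speed limit or range.

## Working session

There is one attempt and no reset: what is moved stays moved. The work goes in short steps, Python scripts to look and compute and a tool call to move; the robot and the scene stay as the last step left them, time stands still between calls to the robot, and variables do not carry over. Pictures are saved under pics/ and viewed, at most 10 in all, crops included, and the job is handed in when it is done.

Besides the shell and the picture viewer there is one more tool, called after "Call:" as name(argument=value, ...) on one line, values as JSON. send_rows: Moves the arm, as the interface text tells. Its arguments: {"type":"object","properties":{"plan":{"type":"array","items":{"type":"array"}},"force":{"type":"number"}},"required":["plan"]}

```bash
mkdir -p pics
cat > h.py <<'E'
from station import *
import numpy as np, cv2
def pts(name):
    p=camera_params(name); im,d=grab_frame(name)
    K=np.array(p["intrinsics"]);E=np.array(p["extrinsics"])
    v,u=np.mgrid[:400,:640]
    X=(u-K[0,2])/K[0,0]*d; Y=-(v-K[1,2])/K[1,1]*d
    P=np.stack([X,Y,-d],-1)@E[:3,:3].T+E[:3,3]
    return im,d,P
def save(im,n): cv2.imwrite("pics/"+n+".png",im[:,:,::-1])
E
python3 - <<'E'
from h import *
print(camera_params("top"))
for n in("top","scene"):
    im,d,P=pts(n); save(im,n); np.save(n+"P.npy",P); np.save(n+"I.npy",im)
    h=cv2.cvtColor(im,cv2.COLOR_RGB2HSV).astype(int); ok=(d>0)&(h[...,1]>120)&(h[...,2]>80)
    for nm,m in(("yellow",ok&(abs(h[...,0]-27)<7)),("red",ok&((h[...,0]<6)|(h[...,0]>174))),("blue",ok&(abs(h[...,0]-110)<12)),("green",ok&(abs(h[...,0]-65)<20))):
        q=P[m]; v,u=np.where(m)
        if len(q): print(n,nm,len(q),np.percentile(q,[2,50,98],axis=0).round(3).tolist(),u.min(),u.max(),v.min(),v.max())
E
```

```text
{'intrinsics': array([[491.69143694,   0.        , 319.97278946],
       [  0.        , 491.69143694, 200.19363336],
       [  0.        ,   0.        ,   1.        ]]), 'extrinsics': array([[ 0.01636871,  0.97738107, -0.21085138,  0.40966234],
       [-0.99986371,  0.01645444, -0.00134797,  0.03996652],
       [ 0.00215196,  0.2108447 ,  0.9775172 ,  0.89821608],
       [ 0.        ,  0.        ,  0.        ,  1.        ]])}
top yellow 4636 [[0.47, -0.022, 0.001], [0.561, 0.035, 0.069], [0.696, 0.572, 0.084]] 1 637 78 346
top red 583 [[0.424, -0.06, 0.001], [0.562, -0.035, 0.104], [0.596, 0.048, 0.119]] 312 374 193 301
top blue 25 [[0.493, -0.005, 0.045], [0.493, 0.015, 0.047], [0.494, 0.035, 0.05]] 322 346 257 257
top green 748 [[0.689, 0.17, 0.08], [0.714, 0.195, 0.087], [0.74, 0.22, 0.09]] 1 639 111 398
scene yellow 6231 [[0.218, -0.556, -0.003], [0.572, 0.043, 0.053], [0.776, 0.583, 0.079]] 54 638 76 399
scene red 2988 [[-0.026, -0.073, 0.008], [0.057, 0.022, 0.094], [0.099, 0.092, 0.249]] 369 609 0 180
scene blue 42 [[-1.608, 0.394, -0.76], [-1.086, 0.471, -0.455], [-1.076, 0.552, -0.449]] 587 618 65 76
scene green 5716 [[0.702, -1.042, -0.757], [1.188, -0.7, -0.75], [1.327, 0.212, 0.085]] 0 636 71 399
```

View pics/top.png

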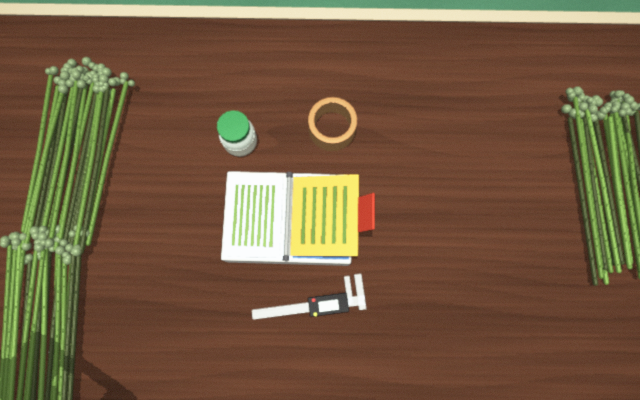

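View pics/scene.png

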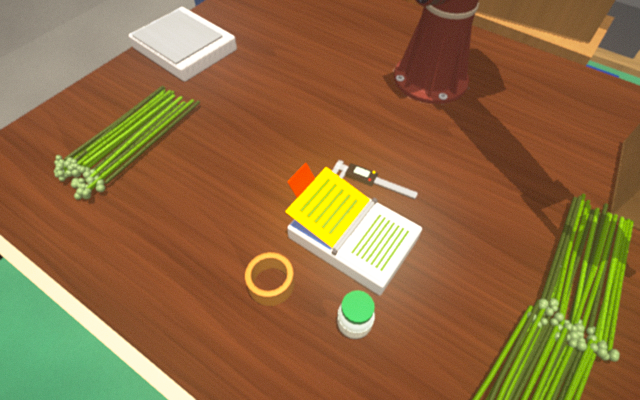

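The top view shows the stand with its spine at column ~288, yellow leaf to the right (world -y), red tab at (366,212), caliper at (310,305), jar at (236,130) and tape at (333,122). The leaf is slightly raised, so I'll measure it.

Run:
```python
from h import *
im=np.load("topI.npy");P=np.load("topP.npy")
h=cv2.cvtColor(im,cv2.COLOR_RGB2HSV).astype(int)
R=np.zeros((400,640),bool);R[165:270,215:385]=1
y=R&(abs(h[...,0]-27)<7)&(h[...,1]>120)&(P[...,2]>.03)
r=R&((h[...,0]<6)|(h[...,0]>174))&(h[...,1]>120)&(P[...,2]>.03)
for n,m in(("leaf",y),("tab",r)):
    v,u=np.where(m); rect=cv2.minAreaRect(P[m][:,:2].astype(np.float32)); print(n,rect)
    q=P[m]; A=np.c_[q[:,:2],np.ones(len(q))]; print(np.linalg.lstsq(A,q[:,2],rcond=None)[0], np.percentile(q,[1,50,99],axis=0).round(3).tolist())
w=R&(h[...,1]<60)&(h[...,2]>120)&(P[...,2]>.04)&(P[...,2]<.049)
w[:,285:]=0
print("white",cv2.minAreaRect(P[w][:,:2].astype(np.float32)),np.median(P[w][:,2]))
for v in(180,218,255): print([(u,P[v,u].round(3).tolist()) for u in range(282,295,2)])
```

```text
leaf ((0.5212479829788208, 0.033582672476768494), (0.11291562020778656, 0.22328177094459534), 89.4599609375)
[-0.25453816 -0.22326414  0.22296345] [[0.494, -0.022, 0.055], [0.559, 0.031, 0.07], [0.631, 0.089, 0.085]]
tab ((0.4972362518310547, -0.01161433756351471), (0.037739887833595276, 0.19973675906658173), 70.2017822265625)
[-0.93755899  2.03413189  0.70436794] [[0.532, -0.045, 0.087], [0.561, -0.035, 0.106], [0.591, -0.024, 0.12]]
white ((0.5642327666282654, 0.15643756091594696), (0.11126090586185455, 0.16077861189842224), 89.57081604003906) 0.047029021356644496
[(282, [0.629, 0.109, 0.049]), (284, [0.629, 0.106, 0.046]), (286, [0.627, 0.102, 0.055]), (288, [0.627, 0.098, 0.054]), (290, [0.627, 0.095, 0.056]), (292, [0.628, 0.091, 0.053]), (294, [0.626, 0.087, 0.059])]
[(282, [0.56, 0.107, 0.049]), (284, [0.56, 0.104, 0.046]), (286, [0.559, 0.1, 0.055]), (288, [0.559, 0.096, 0.054]), (290, [0.559, 0.093, 0.054]), (292, [0.559, 0.089, 0.056]), (294, [0.559, 0.086, 0.056])]
[(282, [0.495, 0.105, 0.047]), (284, [0.494, 0.101, 0.055]), (286, [0.495, 0.098, 0.054]), (288, [0.495, 0.095, 0.048]), (290, [0.495, 0.091, 0.055]), (292, [0.495, 0.087, 0.055]), (294, [0.495, 0.084, 0.056])]
```

Call:
send_rows(plan=[[0,[0.6,-1.2,0.4],[0,0,0]],[0,[1.1,-2.4,0.4],[0,0,0]],[0,[1.6,-3.6,0.4],[0,0,0]],[0,[2.1,-4.8,0.4],[0,0,0]],[0,[2.6,-6.0,0.4],[0,0,0]],[0,[3.1,-7.2,0.4],[0,0,0]],[0,[3.6,-8.4,0.4],[0,0,0]],[0,[4.1,-9.6,0.4],[0,0,0]]])

```text
clock: 1.1
ee_pos: [0.4691, 0.1029, 0.251]
eef_rot: [[-0.899, 0.437, 0.0], [0.437, 0.899, 0.0], [0.0, 0.0, -1.0]]
contact_force: [0.7, 0.2, -0.1]
grip_width: -0.001
finger_force: 0.0
```

```bash
python3 -c "
from station import *
s=state()
for k in('clock','ee_pos','eef_rot','contact_force','qpos','grip_width'): print(k,s[k])"
```

```text
clock 1.1
ee_pos [0.46905494 0.10291052 0.25103141]
eef_rot [[-8.99225192e-01  4.37486057e-01  6.16779256e-05]
 [ 4.37486060e-01  8.99225169e-01  2.07011441e-04]
 [ 3.51022762e-05  2.13133136e-04 -9.99999977e-01]]
contact_force [ 0.73522474  0.20755321 -0.12556458]
qpos [ 3.98536319e+00 -6.66654294e+00  1.10209909e+02  1.19182119e-02
  7.64522844e+01 -6.00738365e+01]
grip_width -0.0012505411950744358
```

Call:
send_rows(plan=[[0,[0.5,-1.1,0],[0,0,1.2]],[0,[1.0,-2.2,0],[0,0,2.4]],[0,[1.5,-3.3,0],[0,0,3.6]],[0,[1.9,-4.2,0],[0,0,4.5]],[0,[1.9,-4.2,-1.0],[0,0,4.5]],[0,[1.9,-4.2,-2.0],[0,0,4.5]],[0,[1.9,-4.2,-3.0],[0,0,4.5]],[0,[1.9,-4.2,-3.4],[0,0,4.5]]])

```text
clock: 2.1
ee_pos: [0.5606, -0.1042, 0.0772]
eef_rot: [[-1.0, -0.018, -0.007], [-0.018, 1.0, 0.002], [0.007, 0.002, -1.0]]
contact_force: [-0.0, 0.0, -0.1]
grip_width: -0.002
finger_force: 0.0
```

```bash
python3 -c "
from h import *
im,d,P=pts('scene'); save(cv2.resize(im[130:330,210:450],None,fx=3,fy=3),'s1'); print(state()['ee_pos'],state()['contact_force'])"
```

```text
[ 0.56025721 -0.10407942  0.07610214] [-1.18618283 -0.34767418 -1.65891508]
```

View pics/s1.png

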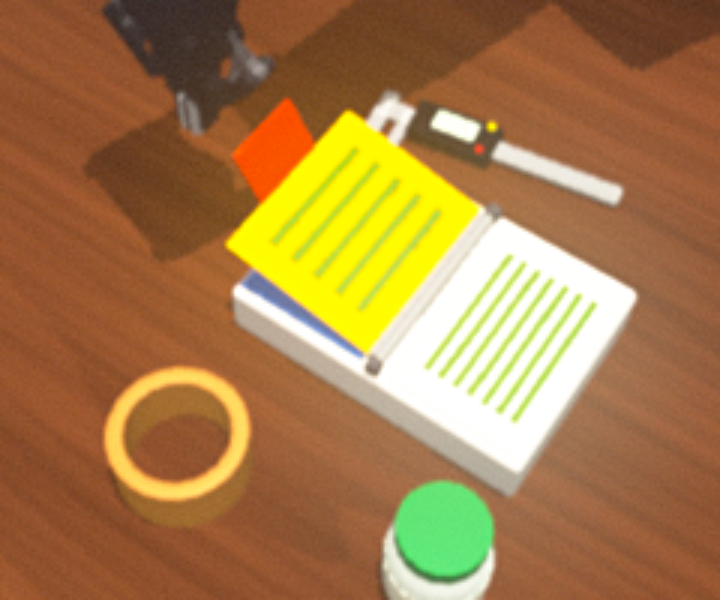

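The fingers show at (190,120) and perhaps (255,65) in the crop, beside the red tab at (275,145). It isn't clear which is the tip, so I'll project the TCP and look closer.

```bash
python3 -c "
from h import *
p=camera_params('scene');K=p['intrinsics'];E=p['extrinsics']
im,d=grab_frame('scene'); s=state();print(s['grip_width'])
big=cv2.resize(im[100:220,210:350],None,fx=5,fy=5,interpolation=cv2.INTER_CUBIC)
R=np.array(s['eef_rot']);t=np.array(s['ee_pos'])
for o,c in (([0,0,0],(255,255,255)),([0,0,-.05],(0,255,255)),([0,.03,0],(0,255,0)),([.03,0,0],(255,0,255))):
    q=(np.linalg.inv(E)@np.r_[t+R@o,1])[:3]; u=K[0,0]*q[0]/-q[2]+K[0,2]; v=K[1,1]*-q[1]/-q[2]+K[1,2]
    cv2.circle(big,(int((u-210)*5),int((v-100)*5)),4,c,-1); print(o,u,v)
save(big,'s2')"
```

```text
0.001745749331101295
[0, 0, 0] 275.5464568933656 170.28563435793197
[0, 0, -0.05] 273.2857617233773 154.55291509263716
[0, 0.03, 0] 287.0646386404696 176.48825840776024
[0.03, 0, 0] 284.01074201935023 161.18645910740267
```

View pics/s2.png

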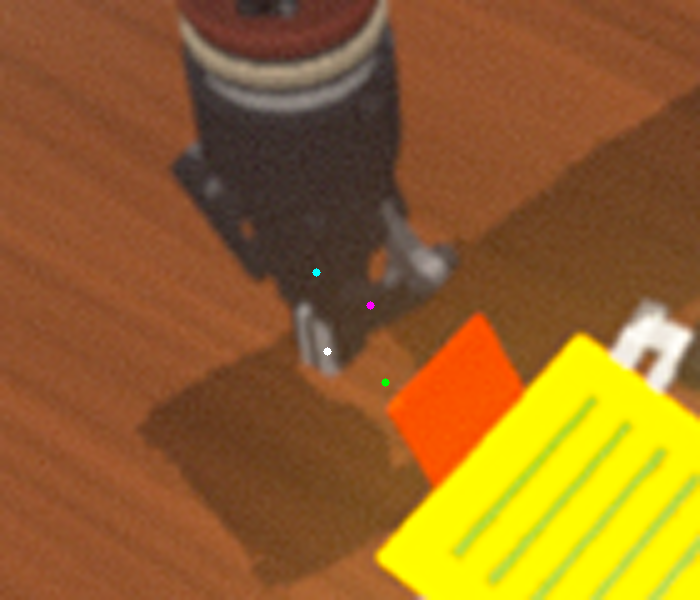

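The tip is confirmed at the TCP (white dot), but the knuckle linkage sticks out toward the leaf at (430,260). I'll turn the gripper 90° so the linkage lies along the spine.

Call:
send_rows(plan=[[0,[0,-0.1,0],[0,0,-1.7]],[0,[0,-0.2,0],[0,0,-3.4]],[0,[0,-0.2,0],[0,0,-5.1]],[0,[0,-0.2,0],[0,0,-6.8]],[0,[0,-0.2,0],[0,0,-8.5]],[0,[0,-0.2,0],[0,0,-10.2]],[0,[0,-0.2,0],[0,0,-11.9]],[0,[0,-0.2,0],[0,0,-13.6]]])

```text
clock: 3.2
ee_pos: [0.5664, -0.1158, 0.0847]
eef_rot: [[-0.159, 0.987, 0.005], [0.987, 0.159, -0.002], [-0.003, 0.005, -1.0]]
contact_force: [-0.0, 0.1, -0.6]
grip_width: 0.002
finger_force: 0.0
```

Call:
send_rows(plan=[[0,[0,0.2,0],[0,0,-1.4]],[0,[0,0.4,0],[0,0,-1.4]],[0,[0,0.6,0],[0,0,-1.4]],[0,[0,0.8,0],[0,0,-1.4]],[0,[0,0.9,0],[0,0,-1.4]],[0,[0,1.0,0],[0,0,-1.4]],[0,[0,1.1,0],[0,0,-1.4]],[0,[0,1.15,0],[0,0,-1.4]]])

```text
clock: 4.2
ee_pos: [0.5643, -0.0588, 0.0817]
eef_rot: [[-0.02, 1.0, 0.001], [1.0, 0.02, -0.003], [-0.003, 0.001, -1.0]]
contact_force: [-0.8, -7.4, 2.9]
grip_width: -0.001
finger_force: 3.4
```

Contact is made, but the tab's friction on the finger is pulling against the push (7 N). I'll follow the arc from here, so the finger rises with the tab.

Call:
send_rows(plan=[[0,[0,0.03,0.12],[0,0,0]],[0,[0,0.08,0.22],[0,0,0]],[0,[0,0.14,0.32],[0,0,0]],[0,[0,0.2,0.4],[0,0,0]]])

```text
clock: 4.7
ee_pos: [0.5642, -0.048, 0.102]
eef_rot: [[-0.019, 1.0, 0.001], [1.0, 0.019, -0.001], [-0.001, 0.001, -1.0]]
contact_force: [0.0, -4.0, 2.3]
grip_width: 0.002
finger_force: 1.9
```

```bash
cat >> h.py <<'E'
def leaf(S=np.array([.56,.0965,.05])):
    im,d,P=pts("top"); h=cv2.cvtColor(im,cv2.COLOR_RGB2HSV).astype(int)
    m=(h[...,1]>120)&(h[...,2]>80)&(P[...,2]>.05)&(P[...,2]<.25)&(abs(P[...,0]-.56)<.08)&(abs(P[...,1]-.1)<.2)
    for n,k in(("yellow",m&(abs(h[...,0]-27)<7)),("red",m&((h[...,0]<6)|(h[...,0]>174)))):
        q=P[k]
        if len(q)>5:
            y,z=q[:,1]-S[1],q[:,2]-S[2]; print(n,len(q),"ang",np.degrees(np.median(np.arctan2(z,-y))[None]).round(1),"ext",np.percentile(q,[2,50,98],axis=0).round(3).tolist())
    s=state();print(s["clock"],s["ee_pos"].round(4) if hasattr(s["ee_pos"],"round") else s["ee_pos"],s["contact_force"])
E
python3 -c "
from h import *
leaf()"
```

```text
yellow 2864 ang [27.6] ext [[0.497, 0.009, 0.057], [0.569, 0.051, 0.073], [0.63, 0.089, 0.09]]
red 183 ang [30.7] ext [[0.534, -0.033, 0.103], [0.552, -0.024, 0.121], [0.573, -0.015, 0.24]]
4.75 [ 0.5646 -0.0476  0.1026] [-0.58067039 -2.12691281  0.48680036]
```

Call:
send_rows(plan=[[0,[0,0.08,0.12],[0,0,0]],[0,[0,0.16,0.23],[0,0,0]],[0,[0,0.25,0.33],[0,0,0]],[0,[0,0.34,0.43],[0,0,0]],[0,[0,0.44,0.53],[0,0,0]],[0,[0,0.54,0.63],[0,0,0]],[0,[0,0.64,0.72],[0,0,0]],[0,[0,0.75,0.8],[0,0,0]]])

```text
clock: 5.75
ee_pos: [0.5639, -0.0093, 0.1414]
eef_rot: [[-0.018, 1.0, -0.0], [1.0, 0.018, 0.001], [0.001, -0.0, -1.0]]
contact_force: [1.0, -2.3, 1.1]
grip_width: -0.008
finger_force: 1.1
```

```bash
python3 -c "
from h import *
leaf()"
```

```text
yellow 655 ang [46.7] ext [[0.533, 0.011, 0.06], [0.58, 0.04, 0.11], [0.629, 0.092, 0.136]]
red 46 ang [55.4] ext [[0.532, 0.004, 0.159], [0.538, 0.006, 0.18], [0.549, 0.008, 0.197]]
5.8 [ 0.564  -0.0086  0.1418] [ 0.67710305 -1.3208617   1.72708883]
```

Leaf at about 42°. The tip is above the tab bend, so I'll back off a little, lower it below the bend, and push on from there.

Call:
send_rows(plan=[[0,[0,-0.1,0],[0,0,0]],[0,[0,-0.1,-0.3],[0,0,0]],[0,[0,-0.1,-0.56],[0,0,0]],[0,[0,-0.02,-0.52],[0,0,0]],[0,[0,0.08,-0.46],[0,0,0]],[0,[0,0.18,-0.38],[0,0,0]],[0,[0,0.27,-0.3],[0,0,0]],[0,[0,0.4,-0.2],[0,0,0]]])

```text
clock: 6.8
ee_pos: [0.5643, 0.0101, 0.1321]
eef_rot: [[-0.019, 1.0, 0.001], [1.0, 0.019, -0.0], [-0.0, 0.001, -1.0]]
contact_force: [-0.0, -0.2, -0.2]
grip_width: 0.002
finger_force: 0.5
```

```bash
python3 -c "
from h import *
leaf()"
```

```text
yellow 562 ang [57.8] ext [[0.527, 0.027, 0.092], [0.559, 0.057, 0.113], [0.608, 0.074, 0.153]]
red 40 ang [61.7] ext [[0.534, 0.024, 0.154], [0.539, 0.027, 0.179], [0.547, 0.03, 0.196]]
6.85 [0.5647 0.0109 0.1328] [-0.02946746  0.45349439 -0.5409197 ]
```

Call:
send_rows(plan=[[0,[0,0.13,0.07],[0,0,0]],[0,[0,0.28,0.14],[0,0,0]],[0,[0,0.43,0.2],[0,0,0]],[0,[0,0.59,0.25],[0,0,0]],[0,[0,0.76,0.3],[0,0,0]],[0,[0,0.93,0.33],[0,0,0]],[0,[0,1.1,0.35],[0,0,0]],[0,[0,1.27,0.36],[0,0,0]]])

```text
clock: 7.85
ee_pos: [0.5637, 0.074, 0.1492]
eef_rot: [[-0.018, 1.0, -0.0], [1.0, 0.018, 0.0], [0.0, -0.0, -1.0]]
contact_force: [0.3, -1.4, 0.2]
grip_width: 0.002
finger_force: 0.4
```

```bash
python3 -c "
from h import *
leaf()
im,d,P=pts('scene'); save(cv2.resize(im[80:330,210:450],None,fx=2.4,fy=2.4),'s3')"
```

```text
red 174 ang [93.6] ext [[0.535, 0.092, 0.182], [0.542, 0.106, 0.199], [0.553, 0.115, 0.211]]
7.9 [0.5637 0.075  0.1492] [-0.32257063 -0.19060319  0.91273659]
```

View pics/s3.png

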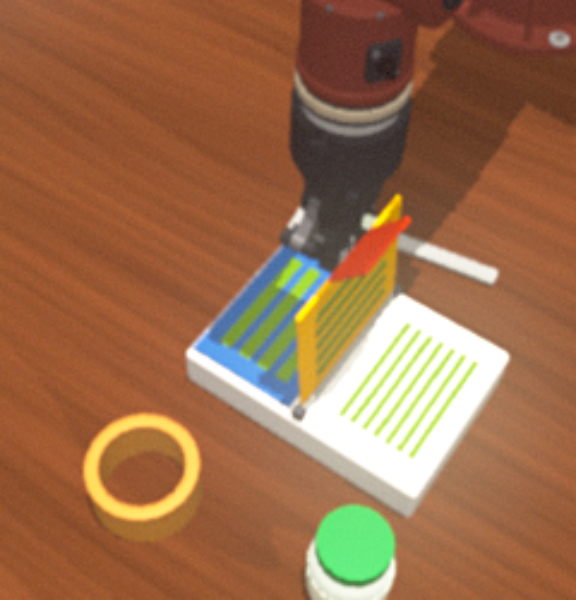

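Leaf is nearly upright, with its top edge from (305,315) to (400,200) and the red tab at (370,250). The stand is still in place. I'll keep following the arc.

Call:
send_rows(plan=[[0,[0,0.18,0.01],[0,0,0]],[0,[0,0.31,0.01],[0,0,0]],[0,[0,0.45,0.0],[0,0,0]],[0,[0,0.59,-0.02],[0,0,0]],[0,[0,0.73,-0.05],[0,0,0]],[0,[0,0.86,-0.09],[0,0,0]],[0,[0,0.99,-0.14],[0,0,0]],[0,[0,1.12,-0.2],[0,0,0]]])

```text
clock: 8.95
ee_pos: [0.5641, 0.1299, 0.1393]
eef_rot: [[-0.018, 1.0, 0.0], [1.0, 0.018, 0.0], [0.0, 0.0, -1.0]]
contact_force: [0.5, -0.2, 1.0]
grip_width: -0.002
finger_force: 0.3
```

```bash
python3 -c "
from h import *
leaf()"
```

```text
yellow 16 ang [116.6] ext [[0.526, 0.127, 0.112], [0.531, 0.141, 0.138], [0.535, 0.154, 0.164]]
red 131 ang [120.7] ext [[0.536, 0.156, 0.165], [0.543, 0.168, 0.17], [0.574, 0.195, 0.18]]
9.0 [0.5637 0.1305 0.1388] [ 0.07397232 -0.1398076   0.32266292]
```

Call:
send_rows(plan=[[0,[0,0.13,-0.07],[0,0,0]],[0,[0,0.25,-0.14],[0,0,0]],[0,[0,0.36,-0.23],[0,0,0]],[0,[0,0.46,-0.32],[0,0,0]],[0,[0,0.56,-0.42],[0,0,0]],[0,[0,0.65,-0.52],[0,0,0]],[0,[0,0.74,-0.63],[0,0,0]],[0,[0,0.81,-0.75],[0,0,0]]])

```text
clock: 10.0
ee_pos: [0.5639, 0.1702, 0.1014]
eef_rot: [[-0.019, 1.0, 0.0], [1.0, 0.019, 0.0], [0.0, 0.0, -1.0]]
contact_force: [0.3, 0.4, 0.0]
grip_width: -0.005
finger_force: 0.2
```

Call:
send_rows(plan=[[0,[0,0.06,-0.12],[0,0,0]],[0,[0,0.12,-0.25],[0,0,0]],[0,[0,0.17,-0.38],[0,0,0]],[0,[0,0.2,-0.51],[0,0,0]],[0,[0,0.22,-0.64],[0,0,0]],[0,[0,0.24,-0.75],[0,0,0]],[0,[0,0.25,-0.83],[0,0,0]],[0,[0,0.25,-0.88],[0,0,0]]])

```text
clock: 11.0
ee_pos: [0.5638, 0.1823, 0.0575]
eef_rot: [[-0.018, 1.0, -0.0], [1.0, 0.018, 0.0], [0.0, -0.0, -1.0]]
contact_force: [0.2, 0.1, 0.5]
grip_width: -0.002
finger_force: 0.2
```

```bash
python3 -c "
from h import *
leaf()"
```

```text
yellow 1182 ang [170.5] ext [[0.521, 0.108, 0.052], [0.581, 0.132, 0.056], [0.622, 0.161, 0.06]]
red 24 ang [121.3] ext [[0.527, 0.195, 0.054], [0.529, 0.2, 0.218], [0.552, 0.233, 0.233]]
11.05 [0.5636 0.1823 0.0572] [0.63946847 0.10680387 0.46804352]
```

Nearly down. I'll press gently in 1 mm steps.

Call:
send_rows(plan=[[0,[0,0,-0.02],[0,0,0]],[0,[0,0,-0.04],[0,0,0]],[0,[0,0,-0.06],[0,0,0]],[0,[0,0,-0.08],[0,0,0]],[0,[0,0,-0.08],[0,0,0]]])

```text
clock: 11.68
ee_pos: [0.5639, 0.1824, 0.0537]
eef_rot: [[-0.018, 1.0, 0.0], [1.0, 0.018, 0.0], [0.0, 0.0, -1.0]]
contact_force: [0.1, 0.2, 0.6]
grip_width: 0.002
finger_force: 0.0
```

Call:
send_rows(plan=[[0,[0,0,-0.02],[0,0,0]],[0,[0,0,-0.04],[0,0,0]],[0,[0,0,-0.04],[0,0,0]]])

```text
clock: 12.05
ee_pos: [0.564, 0.1824, 0.0518]
eef_rot: [[-0.018, 1.0, 0.0], [1.0, 0.018, 0.0], [0.0, 0.0, -1.0]]
contact_force: [0.3, 1.1, 0.4]
grip_width: 0.002
finger_force: 0.3
```

Call:
send_rows(plan=[[0,[0,0,-0.02],[0,0,0]],[0,[0,0,-0.03],[0,0,0]],[0,[0,0,-0.03],[0,0,0]]])

```text
clock: 12.42
ee_pos: [0.5642, 0.1824, 0.0509]
eef_rot: [[-0.018, 1.0, 0.001], [1.0, 0.018, 0.0], [0.0, 0.001, -1.0]]
contact_force: [-1.0, -0.6, 5.1]
grip_width: 0.0
finger_force: 2.3
```

Resistance has risen to 5 N, so the leaf is on the page. Lift off, move clear and check.

Call:
send_rows(plan=[[0,[0,0,0.0],[0,0,0]],[0,[0,0,0.2],[0,0,0]],[0,[0,0,1.0],[0,0,0]],[0,[0,0,2.0],[0,0,0]],[0,[0,-1.0,3.0],[0,0,0]],[0,[0,-2.2,4.0],[0,0,0]],[0,[0,-3.4,4.0],[0,0,0]],[0,[0,-4.6,4.0],[0,0,0]]])

```text
clock: 13.42
ee_pos: [0.5646, -0.035, 0.2518]
eef_rot: [[-0.019, 1.0, 0.004], [1.0, 0.019, -0.001], [-0.001, 0.004, -1.0]]
contact_force: [1.3, 0.2, -0.8]
grip_width: -0.001
finger_force: 0.0
```

Call:
send_rows(plan=[[0,[0,-1.2,0],[0,0,0]],[0,[0,-2.4,0],[0,0,0]],[0,[0,-2.4,0],[0,0,0]]])

```text
clock: 13.8
ee_pos: [0.5633, -0.1575, 0.2495]
eef_rot: [[-0.012, 1.0, -0.0], [1.0, 0.012, -0.001], [-0.001, -0.0, -1.0]]
contact_force: [0.1, 0.5, -0.9]
grip_width: 0.001
finger_force: 0.0
```

```bash
python3 -c "
from h import *
im,d,P=pts('top'); save(im,'t2')
h=cv2.cvtColor(im,cv2.COLOR_RGB2HSV).astype(int)
k=(h[...,1]>120)&(h[...,2]>80)&(abs(h[...,0]-27)<7)&(P[...,2]>.03)&(abs(P[...,0]-.56)<.08)&(abs(P[...,1]-.16)<.07)
q=P[k]; c=np.polyfit(q[:,1],q[:,2],1); print(c,np.polyval(c,[.1,.22]),np.percentile(q,[1,50,99],axis=0).round(3))
im,d,P=pts('scene'); save(cv2.resize(im[130:330,210:450],None,fx=3,fy=3),'s4')"
```

```text
[-0.00203809  0.05394065] [0.05373684 0.05349227] [[0.5   0.109 0.05 ]
 [0.577 0.175 0.054]
 [0.632 0.223 0.057]]
```

View pics/s4.png

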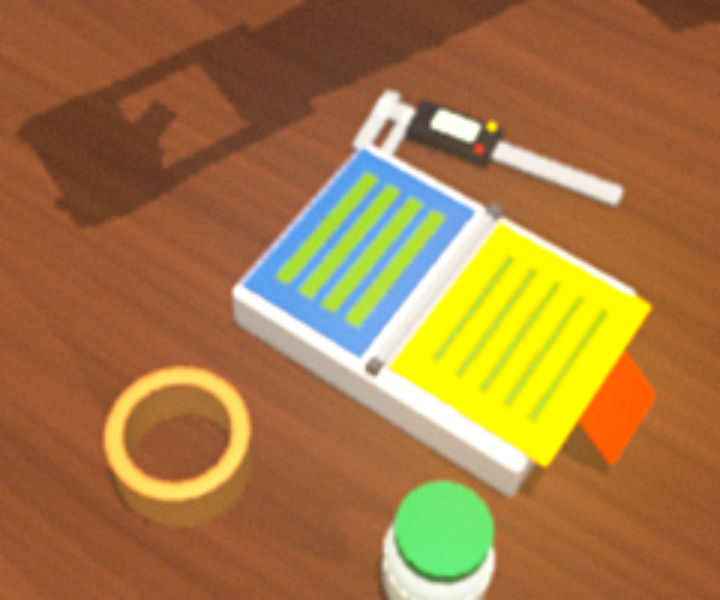

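View pics/t2.png

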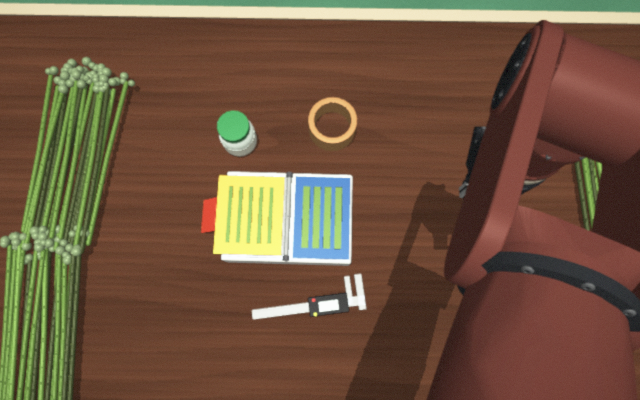

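Both views show the leaf flat on the white page, with a fitted slope of about 0. The tab points down outside the block at (209,215). The stand (spine column 288), caliper, jar and tape are where they were.

```bash
python3 -c "
from station import *
print(hand_in())"
```

```text
the job is handed in; nothing more can be done
None
```

The yellow leaf now lies flat on the white page, and I handed the job in at about 14 s. It was pushed only with the shut fingertips (highest force read 7.4 N sideways), and the stand, caliper, jar and tape roll look unmoved in the final pictures.

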